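# Roll-test the next mixer roller

## Task

Test the mixer roller that lies in the blue berth of the stand: lay it across the upper half of the white ramp, at the blue line, and let it go. If it rolls, leave it in the catch trough at the ramp's foot; if it does not roll (it stays or only slides), pick it up and put it in the red reject tray beside the ramp. Leave the other roller in its grey berth.

Things in the scene. Friction and masses are not known exactly. Their poses are not given: they have to be found in the camera images.
- round_roller: Mixer roller, truly round: green sleeve 24 mm in diameter, 110 mm long, with an 8 mm long, 10 mm thick steel journal at each end; 0.12 kg. Origin at its centre, long axis = its own y. Starts in either berth of the stand.
- flat_roller: Mixer roller of the same colour and length, but its sleeve is worn to six flats: 24 mm across flats, 28 mm across corners; 0.12 kg. Origin at its centre, long axis = its own y. Starts in the other berth, a flat facing down. On the ramp it stays where it is put.
- stand: Fixed white stand, 160 (x) by 130 (y) mm, origin at its underside's centre. Two berths hold rollers along its y: blue berth (roller to test) at x = -45 mm, grey berth at x = +45 mm; roller centres at z = 32 mm. Supports at y = +-38 to 52 mm only, cheeks 31 mm apart, 38 mm high; a roller's middle is free for the fingers (6 mm base plate below).
- roll_station: Fixed roll-test unit; origin on the bench. White deck falls 6 deg to +x: x -140 mm (z 52) to x +70 (z 30), 160 mm wide about y = 0, side rails 18 mm above it. Blue line along y at x = -85, deck z 46. Catch trough at x +73 to +145, floor z 10, walls 50 high. Red open tray centred at x -35, y -180, 170 x 170, 40 high, walls and floor 5. Rollers lie across the ramp along its y.
Mind the look-alikes: they are no part of the job. Leave any pink look-alike of the flat_roller alone.

How it is judged:
By the outcome, as a careful person would: the job done as asked, in the order asked, and still so for the second after the job is handed in, with the robot touching nothing.
It also fails if it takes over 61 s, if anything falls off the work surface, if the arm or the gripper's body presses on something with over 40 N, if the wrist force passes 120 N, or if a joint passes its speed limit or range.

## Robot

A 7-joint arm with a two-finger parallel gripper is mounted at the origin on a cart in front of the work surface, level with it; the furniture and walls round the work are solid. World frame = base frame: x ahead of the robot, y to its left, z up, the work surface at z = 0. Lengths are in m, angles in rad, forces in N, time in s.
With the tool pointing down it reaches from about 0.425 to 0.875 m from the base axis. Payload 4.7 kg.
Tool frame: the origin (TCP) lies midway between the tips of the shut fingers; the grasp point (between the pads) lies 19 mm behind it; z points along the fingers, y is the line along which they close (so a half turn about z gives the same grasp; the last joint's range is limited). The gripper opens to 87 mm and grips with 3 to 60 N. Pads are 19 mm wide; open, the fingers measure 117 mm over their backs; the gripper's body (75 mm by 190 mm) begins 51 mm behind the grasp point.
Start: joints at [1.319, 0.321, -0.07, 1.45, 0.023, 1.371, -0.057], TCP at [0.171, -0.627, 0.223] pointing down, gripper open.
Joint ranges: [-2.86, 2.86], [-0.3, 2.09], [-1.38, 1.24], [0.06, 2.45], [-1.56, 4.7], [0.09, 2.05], [-2.69, 2.69]. Speed limits (rad/s): [2.57, 2.57, 3.14, 3.14, 3.14, 3.14, 3.14].

## Interface

Orientations are given as a rotation vector (axis times angle).
In Python, from bench import monitor, cams, workorder gives the robot as it stands.
- The arm moves only by the tool move_arm, never from a script. Its arguments are lists of equal length, an entry for each row: "slide": the shift along the tool's x, y, z in cm, a list of three; "roll": the turn about the tool's z in rad. In form: {"slide": [[dx, dy, dz], ...], "roll": [roll, ...]}. A call has 1 to 20 rows; each row is the pose to reach, as a shift and turn from the pose commanded when the call began, along the tool's axes at that moment; what a row does not reach only later rows make up. A row lasts 1/10 s, in which the tool goes at most 50 mm and 8.59 degrees, less where a joint would pass 70% of its speed; a pose out of reach is approached as far as the arm can. A call with a gripper value outside its range is refused whole. "gripper" is the finger opening in cm, from 0 to 8.7, set as the call begins (left out, the last holds). The fingers move at their own pace and stop on an object; "squeeze" is the grip in N (left out, the last holds). Time passes only in rows, so rows that repeat a pose let the fingers close. It gives the time, the measured TCP pose, the force, the opening and the grip force at its end, in the units of the state.
- monitor.get_state(): the state, without advancing time (a new reading comes with each control period).
- cams.get_image(name): name is "scene" or "top"; returns the picture (420x560x3 uint8, red, green, blue); there is no depth.
- cams.get_calibration(name): a dict with "mtx" (3x3 intrinsics, pixels), "dist_coeffs" ([k1, k2, p1, p2, k3] as OpenCV has them; the pictures are not rectified), "R" (3x3) and "t" (3): a world point X has camera coordinates R X + t. Camera axes: x right, y down, z forward; pixel columns grow to the right and rows downward; lengths in m; the calibration is good to about 2 mm. A picture is of the moment at which its call begins. get_calibration takes no time and is no camera call.
- workorder.close_job(): hands the job in; it is judged then, once.
The state is a dict: "time": time; "joint_positions": joint angles; "qd": joint speeds; "joint_torque": joint torques, N m; "position": TCP position; "tool_rot": TCP orientation; "ft_force": force on the tool from outside, world axes, zero at the start; "torque": the same for the moment, N m; "grip_width": opening from 0.0 (shut) to 1.0 (fully open); "grip_force": force on a finger pad.
Only numpy, scipy, OpenCV 4.12 (cv2) and the standard library are available. Lean on these libraries where they do the work, as an engineer would, in place of code of your own. Each camera call takes 0.05 s, during which the arm holds its last target. There are 200 camera calls.

## Working session

There is one attempt and no reset: what is moved stays moved. The work goes in short steps, Python scripts to look and compute and a tool call to move; the robot and the scene stay as the last step left them, time stands still between calls to the robot, and variables do not carry over. Pictures are saved under pics/ and viewed, at most 10 in all, crops included, and the job is handed in when it is done.

Besides the shell and the picture viewer there is one more tool, called after "Call:" as a command line: name --pt "numbers of a row" for each row, then --argument value for the rest. move_arm: Moves the arm, as the interface text tells. Its arguments: {"type":"object","properties":{"slide":{"type":"array","items":{"type":"array","items":{"type":"number"}}},"roll":{"type":"array","items":{"type":"number"}},"gripper":{"type":"number"},"squeeze":{"type":"number"}},"required":["slide","roll"]}

```bash
mkdir -p pics; ls
python3 - <<'E'
from bench import monitor, cams, workorder
import cv2, numpy as np
print(monitor.get_state())
for n in("scene","top"):
    im=cams.get_image(n); cv2.imwrite(f"pics/{n}0.png",im[:,:,::-1]); np.save(f"pics/{n}0.npy",im)
    print(n,cams.get_calibration(n))
E
```

```text
pics
{'time': 0.0, 'joint_positions': array([ 1.31907671,  0.32179613, -0.07006939,  1.45167689,  0.0225804 ,
        1.37072671, -0.05692814]), 'qd': array([ 0.00073845, -0.00131508,  0.00066559, -0.00224396, -0.0001155 ,
        0.00061689, -0.00050634]), 'joint_torque': array([ 7.89713722e-04, -4.91278625e+01, -4.04016897e-01, -3.12519658e+01,
       -6.39937911e-02,  4.36598877e-02,  1.49730708e-04]), 'position': array([ 0.17056664, -0.62667313,  0.22147784]), 'tool_rot': array([-3.11211236e+00, -4.16057856e-01,  5.03964638e-04]), 'ft_force': array([-0.22390257,  0.84137139,  0.22225712]), 'torque': array([-0.04608299,  0.01547576, -0.03165424]), 'grip_force': 0.0, 'grip_width': 1.0021374326580224}
scene {'mtx': array([[427.44099649,   0.        , 279.19712923],
       [  0.        , 427.44099649, 207.9917182 ],
       [  0.        ,   0.        ,   1.        ]]), 'dist_coeffs': array([0.0056069, 0.       , 0.       , 0.       , 0.       ]), 'R': array([[-4.90280758e-01, -8.71564557e-01, -3.69305591e-05],
       [-4.65840384e-01,  2.62084762e-01, -8.45165258e-01],
       [ 7.36625763e-01, -4.14351060e-01, -5.34505084e-01]]), 't': array([0.4176279 , 0.25682421, 0.5515567 ])}
top {'mtx': array([[379.49870959,   0.        , 282.09919292],
       [  0.        , 379.49870959, 212.48020679],
       [  0.        ,   0.        ,   1.        ]]), 'dist_coeffs': array([0.00437014, 0.        , 0.        , 0.        , 0.        ]), 'R': array([[-1.48439235e-03, -9.99877458e-01,  1.55841206e-02],
       [-9.91778921e-01, -5.22051797e-04, -1.27962104e-01],
       [ 1.27954559e-01, -1.56459483e-02, -9.91656611e-01]]), 't': array([0.16213612, 0.5574368 , 0.81824053])}
```

View pics/scene0.png

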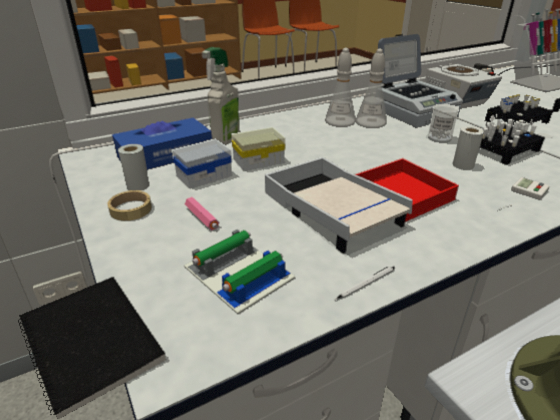

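View pics/top0.png

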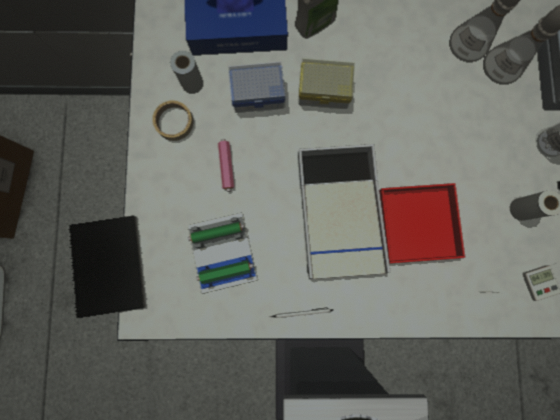

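The scene view shows the green rollers at (222,250) in the grey berth and (253,276) in the blue berth, the blue line at (365,210) and the red tray at (408,188). In the top view the rollers are at (218,232) grey and (226,272) blue. The line is at (346,251), the trough at (337,165), the tray at (422,222), and the pink decoy at (226,165) stays untouched.

```bash
cat > h.py <<'E'
import numpy as np, cv2
from bench import monitor, cams
C={n:cams.get_calibration(n) for n in("scene","top")}
def ray(n,p):
    c=C[n]; u=cv2.undistortPoints(np.array([[p]],float),c["mtx"],c["dist_coeffs"])[0,0]
    d=c["R"].T@np.array([u[0],u[1],1]); return -c["R"].T@c["t"], d/np.linalg.norm(d)
def onz(n,p,z):
    o,d=ray(n,p); return o+d*(z-o[2])/d[2]
def tri(ps,pt):
    o1,d1=ray("scene",ps); o2,d2=ray("top",pt)
    s=np.linalg.lstsq(np.c_[d1,-d2],o2-o1,rcond=None)[0]
    a,b=o1+s[0]*d1,o2+s[1]*d2; return (a+b)/2,np.linalg.norm(a-b)*1e3
def proj(n,X):
    c=C[n]; return cv2.projectPoints(np.array([X],float),cv2.Rodrigues(c["R"])[0],c["t"],c["mtx"],c["dist_coeffs"])[0][0,0]
def mask(im,col,roi=None):
    h,s,v=[a.astype(int) for a in cv2.split(cv2.cvtColor(im,cv2.COLOR_RGB2HSV))]
    m={"green":(h>50)&(h<85)&(s>120)&(v>40),"blue":(h>100)&(h<130)&(s>110)&(v>50),
       "red":((h<6)|(h>174))&(s>180)&(v>80)}[col].astype(np.uint8)
    if roi:
        x0,y0,x1,y1=roi; k=np.zeros_like(m);k[y0:y1,x0:x1]=1;m*=k
    return m
def blobs(m,amin=25):
    k,l,st,ce=cv2.connectedComponentsWithStats(m); out=[]
    for i in range(1,k):
        if st[i,4]<amin: continue
        ys,xs=np.nonzero(l==i); P=np.c_[xs,ys].astype(np.float32)
        vx,vy,_,_=cv2.fitLine(P,cv2.DIST_L2,0,.01,.01).ravel(); d=np.array([vx,vy])
        c=P.mean(0); t=(P-c)@d
        out.append(dict(area=int(st[i,4]),c=c,e=[c+d*t.min(),c+d*t.max()],rect=cv2.minAreaRect(P)))
    return sorted(out,key=lambda b:-b["area"])
E
python3 - <<'E'
from h import *
np.set_printoptions(precision=4,suppress=True)
S,T=np.load("pics/scene0.npy"),np.load("pics/top0.npy")
gs=blobs(mask(S,"green",(180,220,300,310))); gt=blobs(mask(T,"green",(180,200,270,300)))
for n,g in(("S",gs),("T",gt)):
    for b in g: print(n,b["area"],b["c"],b["e"],b["rect"])
gs=sorted(gs[:2],key=lambda b:b["c"][1]); gt=sorted(gt[:2],key=lambda b:b["c"][1])
for n,a,b in zip(("grey","blue"),gs,gt):
    print(n,"mid",tri(a["c"],b["c"]))
    ea=sorted(a["e"],key=lambda p:p[0]); eb=sorted(b["e"],key=lambda p:p[0])
    p=[tri(x,y) for x,y in zip(ea,eb)]; print(p); d=p[0][0]-p[1][0]; print("len",np.linalg.norm(d),"yaw of y",np.degrees(np.arctan2(-d[0],d[1])))
ls=blobs(mask(S,"blue",(320,180,420,240))); lt=blobs(mask(T,"blue",(300,235,395,265)))
for n,g in(("S",ls),("T",lt)):
    for b in g: print(n,b["area"],b["c"],b["e"],b["rect"])
a,b=ls[0],lt[0]
print("line mid",tri(a["c"],b["c"]))
eb=sorted(b["e"],key=lambda p:p[0])
# top endpoints vs scene line plane
o,d1=ray("scene",a["e"][0]);_,d2=ray("scene",a["e"][1]); nn=np.cross(d1,d2)
for e in eb:
    o2,d=ray("top",e); print("line end",o2+d*(nn@(o-o2))/(nn@d), "z46:",onz("top",e,.046))
rs=blobs(mask(S,"red",(340,150,470,230)));rt=blobs(mask(T,"red",(370,170,480,280)))
print("tray",rt[0]["rect"],[onz("top",p,.04) for p in cv2.boxPoints(rt[0]["rect"])])
E
```

```text
S 793 [254.087  270.2408] [array([226.6016, 286.1162], dtype=float32), array([279.8018, 255.3882], dtype=float32)] ((253.06661987304688, 270.5743103027344), (15.45754337310791, 61.51710891723633), 59.4207763671875)
S 591 [222.6362 246.379 ] [array([197.1013, 259.2486], dtype=float32), array([247.442, 233.877], dtype=float32)] ((222.4000244140625, 246.80001831054688), (12.521980285644531, 56.34891128540039), 63.43495178222656)
T 421 [223.8812 271.1805] [array([199.9997, 276.9988], dtype=float32), array([247.356 , 265.4613], dtype=float32)] ((223.60552978515625, 270.96160888671875), (9.44219970703125, 48.715065002441406), 77.125)
T 378 [215.0132 231.8413] [array([191.7992, 237.1164], dtype=float32), array([238.3496, 226.5384], dtype=float32)] ((215.070556640625, 231.81765747070312), (8.134893417358398, 47.72470474243164), 77.47119140625)
grey mid (array([0.5135, 0.3104, 0.0341]), np.float64(2.1457512255666575))
[(array([0.5024, 0.3628, 0.0326]), np.float64(0.1796209914375271)), (array([0.5242, 0.2568, 0.0368]), np.float64(5.815716434999677))]
len 0.10825498668023964 yaw of y 11.6240900
[... 451 characters left out ...]
1646423339844), 68.19859313964844)
T 115 [345.4783 250.1913] [array([310.9774, 252.687 ], dtype=float32), array([381.0447, 247.6185], dtype=float32)] ((346.01043701171875, 250.14842224121094), (1.6625779867172241, 70.24828338623047), 85.98582458496094)
line mid (array([0.4705, 0.0211, 0.0503]), np.float64(6.918327679671077))
line end [0.4673 0.099  0.0463] z46: [0.4673 0.099  0.046 ]
line end [ 0.4782 -0.0552  0.0467] z46: [ 0.4783 -0.0554  0.046 ]
tray ((421.9267883300781, 222.8414764404297), (76.08733367919922, 74.3204345703125), 83.6598129272461) [array([ 0.6101, -0.0611,  0.04  ]), array([ 0.6293, -0.2301,  0.04  ]), array([ 0.4587, -0.2386,  0.04  ]), array([ 0.4409, -0.0738,  0.04  ])]
```

Run:
```python
import cv2,numpy as np
T=cv2.imread("pics/top0.png");S=cv2.imread("pics/scene0.png")
a=cv2.resize(T[135:295,180:480],None,fx=2.6,fy=2.6,interpolation=cv2.INTER_CUBIC)
cv2.imwrite("pics/c1.png",a)
b=cv2.resize(S[145:315,180:470],None,fx=2.7,fy=2.7,interpolation=cv2.INTER_CUBIC)
cv2.imwrite("pics/c2.png",b)
```

```text
(no output)
```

View pics/c1.png

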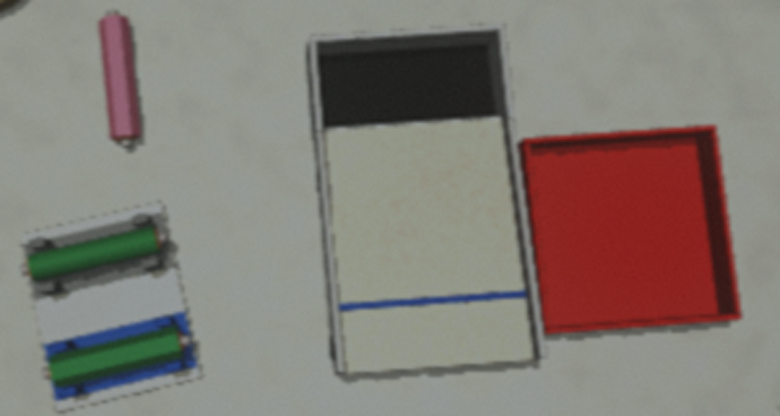

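View pics/c2.png

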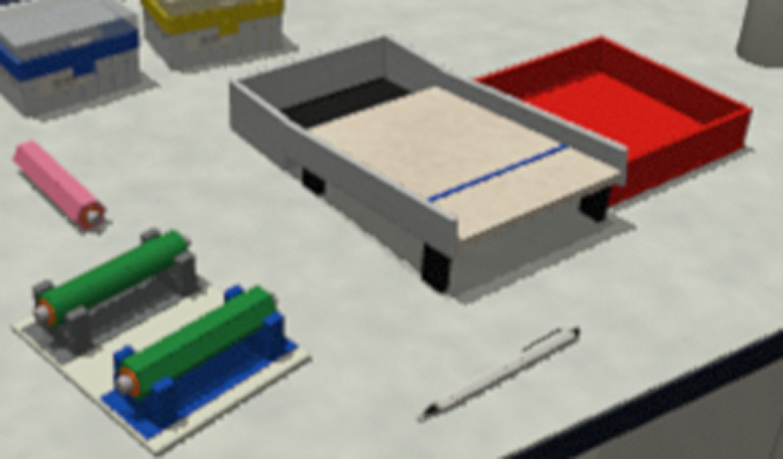

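Contours triangulate to:

| Item | Measured | Check |
|---|---|---|
| Blue-berth roller centre | (0.4265, 0.289, 0.033), yaw 12° | text z 0.032 |
| Blue line middle | (0.4728, 0.022, 0.0465), yaw 4° | text z 0.046 |
| Tray centre | (0.535, −0.152) | 2–3 mm from what the station's geometry implies |

The crops show the blue-berth roller with facets at about (200,335) in the second crop. I'll still run the roll test.

On the ramp the tips must stay above the deck, so I'll grip with them 6 mm below the roller axis.

```bash
cat > go.py <<'E'
from h import *
import sys
from scipy.spatial.transform import Rotation as Ro
# args: x,y,z,yawdeg (closing direction) ... -> shifts in cm, roll
def rel(t):
    s=monitor.get_state(); R=Ro.from_rotvec(s["tool_rot"]).as_matrix()
    d=R.T@(np.array(t[:3])-s["position"])*100
    a=np.degrees(np.arctan2(R[1,1],R[0,1])); w=(t[3]-a+90)%180-90
    return np.round(d,2).tolist(),round(float(-np.radians(w)),3)
if __name__=="__main__":
    s=monitor.get_state(); print(round(s["time"],2),s["position"].round(4),s["tool_rot"].round(3),s["grip_width"],s["grip_force"],s["ft_force"].round(1))
    for a in sys.argv[1:]: print(a,rel([float(v) for v in a.split(",")]))
E
python3 go.py 0.42,-0.43,0.22,12 0.58,-0.15,0.2,12 0.55,0.12,0.17,12 0.4265,0.289,0.10,12 0.4265,0.289,0.026,12
```

```text
0.1 [ 0.1706 -0.6267  0.2215] [-3.112e+00 -4.160e-01  1.000e-03] 0.9970383878788736 0.0 [-0.1  0.3 -0.3]
0.42,-0.43,0.22,12 ([29.23, -12.42, 0.17], -1.514)
0.58,-0.15,0.2,12 ([52.03, -35.23, 2.21], -1.514)
0.55,0.12,0.17,12 ([56.23, -62.07, 5.26], -1.514)
0.4265,0.289,0.10,12 ([48.75, -81.61, 12.29], -1.514)
0.4265,0.289,0.026,12 ([48.75, -81.59, 19.69], -1.514)
```

Call:
move_arm --pt "4.2 -1.8 0" --pt "8.4 -3.6 0" --pt "12.6 -5.4 0" --pt "16.8 -7.2 0" --pt "21 -9 0" --pt "25.2 -10.8 0" --pt "29.2 -12.4 0" --pt "32.5 -15.7 0.5" --pt "35.8 -19 0.8" --pt "39 -22.3 1.2" --pt "42.3 -25.5 1.5" --pt "45.5 -28.8 1.8" --pt "48.8 -32 2" --pt "52 -35.2 2.2" --pt "52.8 -40 2.8" --pt "53.5 -44.5 3.3" --pt "54.2 -49 3.8" --pt "54.9 -53.4 4.3" --pt "55.6 -57.7 4.8" --pt "56.2 -62.1 5.3" --roll '[-0.09,-0.18,-0.27,-0.36,-0.45,-0.54,-0.63,-0.72,-0.81,-0.9,-0.99,-1.08,-1.17,-1.26,-1.35,-1.44,-1.514,-1.514,-1.514,-1.514]' --gripper 5

```text
time: 2.1
position: [0.5493, 0.121, 0.1691]
tool_rot: [1.978, 2.44, -0.001]
ft_force: [0.8, 0.5, -0.2]
grip_width: 0.571
grip_force: 0.0
```

```bash
python3 go.py 0.4265,0.289,0.10,12 0.4265,0.289,0.026,12
```

```text
2.1 [0.5493 0.121  0.1691] [ 1.978e+00  2.440e+00 -1.000e-03] 0.5711068212554309 0.0 [ 0.8  0.5 -0.2]
0.4265,0.289,0.10,12 ([18.98, -8.53, 6.9], -0.001)
0.4265,0.289,0.026,12 ([18.98, -8.53, 14.3], -0.001)
```

Call:
move_arm --pt "4 -1.8 1.4" --pt "8 -3.6 2.8" --pt "12 -5.4 4.2" --pt "16 -7.2 5.6" --pt "19 -8.5 6.9" --pt "19 -8.5 6.9" --pt "19 -8.5 6.9" --roll '[0,0,0,0,0,0,0]'

```text
time: 2.8
position: [0.4266, 0.288, 0.1001]
tool_rot: [-1.975, -2.443, 0.002]
ft_force: [0.2, 0.0, 0.7]
grip_width: 0.575
grip_force: 0.0
```

```bash
python3 go.py 0.4265,0.289,0.026,12
python3 - <<'E'
from h import *
S=cams.get_image("scene");T=cams.get_image("top")
a=cv2.resize(S[160:310,160:340],(560,467));b=cv2.resize(T[190:310,160:280],(467,467))
cv2.imwrite("pics/c3.png",cv2.resize(np.hstack([a,b])[:,:,::-1],(800,364)))
E
```

```text
2.8 [0.4266 0.288  0.1001] [-1.975e+00 -2.443e+00  2.000e-03] 0.5745900550268456 0.0 [0.2 0.  0.7]
0.4265,0.289,0.026,12 ([0.1, 0.02, 7.41], 0.002)
```

View pics/c3.png

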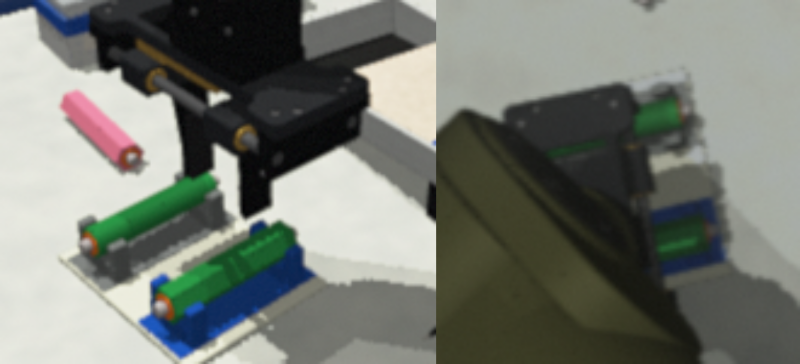

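The left half of the crop shows the fingers at (195,150) and (255,190), straddling the blue-berth roller from above. The path down is free.

Call:
move_arm --pt "0.1 0 2.5" --pt "0.1 0 4.5" --pt "0.1 0 6" --pt "0.1 0 7" --pt "0.1 0 7.4" --pt "0.1 0 7.4" --pt "0.1 0 7.4" --roll '[0,0,0,0,0,0,0]'

```text
time: 3.6
position: [0.4276, 0.2892, 0.0271]
tool_rot: [1.977, 2.441, 0.002]
ft_force: [0.2, -0.1, -0.4]
grip_width: 0.576
grip_force: 0.0
```

Call:
move_arm --pt "0 0 0" --pt "0 0 0" --pt "0 0 0" --pt "0 0 0" --pt "0 0 0" --pt "0 0 0" --pt "0 0 0" --pt "0 0 0" --roll '[0,0,0,0,0,0,0,0]' --gripper 1.5 --squeeze 20

```text
time: 4.4
position: [0.4271, 0.2889, 0.0267]
tool_rot: [1.977, 2.441, -0.0]
ft_force: [-1.0, -1.2, 4.5]
grip_width: 0.302
grip_force: 20.0
```

Call:
move_arm --pt "0 0 -1" --pt "0 0 -2.5" --pt "0 0 -5" --pt "0 0 -8" --pt "0 0 -10" --pt "0 0 -10" --roll '[0,0,0,0,0,0]'

```text
time: 5.0
position: [0.429, 0.2904, 0.1303]
tool_rot: [1.976, 2.438, 0.009]
ft_force: [0.1, -0.1, -1.8]
grip_width: 0.304
grip_force: 19.9
```

```bash
python3 go.py 0.4728,0.0218,0.12,4.05 0.4728,0.0218,0.054,4.05
python3 - <<'E'
from h import *
np.set_printoptions(precision=4,suppress=True)
S=cams.get_image("scene")
cv2.imwrite("pics/c4.png",cv2.resize(S[130:310,160:340],(600,600),interpolation=cv2.INTER_CUBIC)[:,:,::-1])
E
```

```text
5.0 [0.429  0.2904 0.1303] [1.976 2.438 0.009] 0.30376200333990105 19.9471914768219 [ 0.1 -0.1 -1.8]
0.4728,0.0218,0.12,4.05 ([-27.19, -1.3, 0.99], 0.138)
0.4728,0.0218,0.054,4.05 ([-27.2, -1.34, 7.59], 0.138)
```

View pics/c4.png

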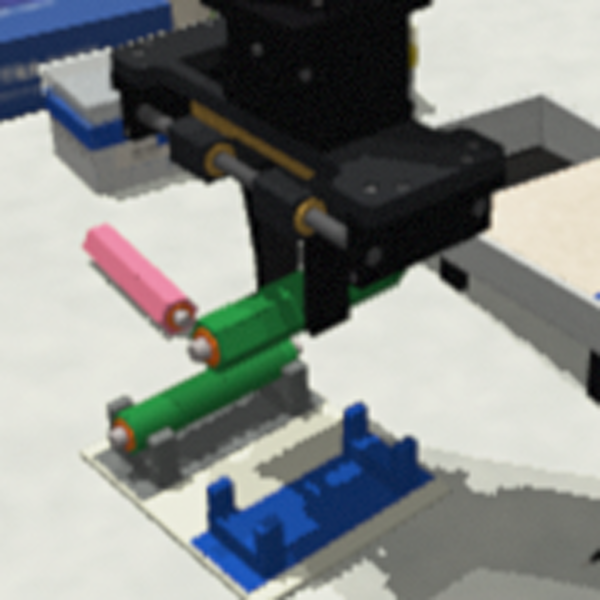

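The crop shows the roller held level at (300,310), with facets visible. The blue berth at (320,490) is empty and the grey roller is undisturbed.

Call:
move_arm --pt "-3 -0.1 0" --pt "-7 -0.3 0" --pt "-11.5 -0.5 0.2" --pt "-16 -0.8 0.5" --pt "-20.5 -1 0.7" --pt "-24.5 -1.2 1" --pt "-26.5 -1.3 1" --pt "-27.2 -1.3 1" --pt "-27.2 -1.3 1" --pt "-27.2 -1.3 1" --roll '[0.02,0.04,0.06,0.08,0.1,0.12,0.138,0.138,0.138,0.138]'

```text
time: 6.05
position: [0.4706, 0.0223, 0.1164]
tool_rot: [-2.137, -2.301, -0.001]
ft_force: [-0.6, 0.4, -1.5]
grip_width: 0.304
grip_force: 19.9
```

```bash
python3 go.py 0.4728,0.0218,0.054,4.05
python3 - <<'E'
from h import *
np.set_printoptions(precision=4,suppress=True)
S=cams.get_image("scene")
for b in blobs(mask(S,"green",(260,100,460,240))): print(b["area"],b["c"],b["e"])
print(proj("scene",[.4728,.0218,.126]))
cv2.imwrite("pics/c5.png",cv2.resize(S[70:250,240:440],(660,594),interpolation=cv2.INTER_CUBIC)[:,:,::-1])
E
```

```text
6.05 [0.4706 0.0223 0.1164] [-2.137e+00 -2.301e+00 -1.000e-03] 0.303819018897244 19.947414323687553 [-0.6  0.4 -1.5]
0.4728,0.0218,0.054,4.05 ([-0.08, 0.22, 6.24], 0.003)
299 [357.5619 179.6388] [array([345.3742, 185.2017], dtype=float32), array([370.2911, 173.8287], dtype=float32)]
108 [384.6852 171.2222] [array([380.6766, 178.379 ], dtype=float32), array([387.652 , 165.9253], dtype=float32)]
[365.8127 174.6564]
```

View pics/c5.png

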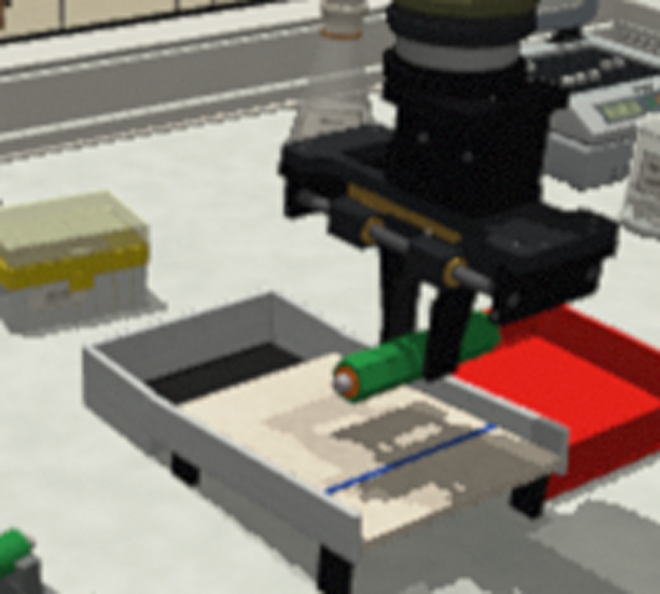

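The crop shows the roller at (415,355), held across the ramp above the blue line (410,460) and between the rails. Next I lower it while watching the force.

Call:
move_arm --pt "-0.1 0.2 2" --pt "-0.1 0.2 4" --pt "-0.1 0.2 5" --pt "-0.1 0.2 5.7" --pt "-0.1 0.2 5.9" --pt "-0.1 0.2 5.9" --pt "-0.1 0.2 5.9" --roll '[0,0,0,0,0,0,0]'

```text
time: 6.8
position: [0.4735, 0.0193, 0.0582]
tool_rot: [2.14, 2.298, 0.001]
ft_force: [0.5, -0.5, -1.3]
grip_width: 0.301
grip_force: 19.9
```

```bash
python3 go.py 0.4728,0.0218,0.054,4.05
```

```text
6.8 [0.4735 0.0193 0.0582] [2.140e+00 2.298e+00 1.000e-03] 0.30103364508567226 19.947205670177937 [ 0.5 -0.5 -1.3]
0.4728,0.0218,0.054,4.05 ([0.25, -0.05, 0.42], 0.0)
```

Call:
move_arm --pt "0.1 0 0.2" --pt "0.1 0 0.2" --pt "0.1 0 0.2" --roll '[0,0,0]'

```text
time: 7.1
position: [0.4729, 0.0202, 0.0557]
tool_rot: [2.141, 2.299, 0.0]
ft_force: [-0.4, 1.0, -0.7]
grip_width: 0.308
grip_force: 19.9
```

Call:
move_arm --pt "0 0 0.1" --pt "0 0 0.1" --pt "0 0 0.1" --roll '[0,0,0]'

```text
time: 7.4
position: [0.4728, 0.0202, 0.0545]
tool_rot: [-2.141, -2.299, 0.0]
ft_force: [0.1, -0.9, -1.3]
grip_width: 0.302
grip_force: 19.9
```

Call:
move_arm --pt "0 0 0.1" --pt "0 0 0.1" --pt "0 0 0.1" --roll '[0,0,0]'

```text
time: 7.7
position: [0.473, 0.0202, 0.0537]
tool_rot: [2.141, 2.299, 0.0]
ft_force: [0.3, 0.3, 1.4]
grip_width: 0.303
grip_force: 19.9
```

Contact shows at TCP z 0.0537, where the z force goes from −1.3 to +1.4. Now I release with a small opening, then lift straight up.

Call:
move_arm --pt "0 0 0" --pt "0 0 0" --pt "0 0 0" --pt "0 0 0" --pt "0 0 0" --roll '[0,0,0,0,0]' --gripper 4

```text
time: 8.2
position: [0.4728, 0.0202, 0.0535]
tool_rot: [2.141, 2.299, -0.0]
ft_force: [-0.0, -0.7, -0.3]
grip_width: 0.459
grip_force: 0.0
```

Call:
move_arm --pt "0 0 -0.5" --pt "0 0 -1.5" --pt "0 0 -3.5" --pt "0 0 -7" --pt "0 0 -10" --pt "0 0 -10" --pt "0 0 -10" --pt "0 0 -10" --pt "0 0 -10" --pt "0 0 -10" --pt "0 0 -10" --pt "0 0 -10" --pt "0 0 -10" --pt "0 0 -10" --pt "0 0 -10" --pt "0 0 -10" --pt "0 0 -10" --pt "0 0 -10" --pt "0 0 -10" --pt "0 0 -10" --roll '[0,0,0,0,0,0,0,0,0,0,0,0,0,0,0,0,0,0,0,0]'

```text
time: 10.2
position: [0.4728, 0.0202, 0.1535]
tool_rot: [2.141, 2.299, -0.0]
ft_force: [0.4, 0.9, -0.9]
grip_width: 0.462
grip_force: 0.0
```

Run:
```python
from h import *
np.set_printoptions(precision=4,suppress=True)
S=cams.get_image("scene");T=cams.get_image("top")
for n,I,r in(("scene",S,(260,130,460,240)),("top",T,(300,140,395,285))):
    for b in blobs(mask(I,"green",r)): print(n,b["area"],b["c"],b["e"],[onz(n,e,.058) for e in b["e"]],onz(n,b["c"],.06))
cv2.imwrite("pics/c6.png",cv2.resize(S[100:250,250:450],(800,600),interpolation=cv2.INTER_CUBIC)[:,:,::-1])
print(monitor.get_state()["time"])
```

```text
scene 516 [363.7384 203.5368] [array([342.0531, 212.1619], dtype=float32), array([384.851 , 195.1395], dtype=float32)] [array([0.47  , 0.0737, 0.058 ]), array([ 0.4793, -0.0432,  0.058 ])] [0.4721 0.0186 0.06  ]
top 190 [334.2368 250.4632] [array([324.0333, 251.3734], dtype=float32), array([345.0445, 249.499 ], dtype=float32)] [array([0.4698, 0.0718, 0.058 ]), array([0.4738, 0.0262, 0.058 ])] [0.4717 0.05   0.06  ]
10.3
```

View pics/c6.png

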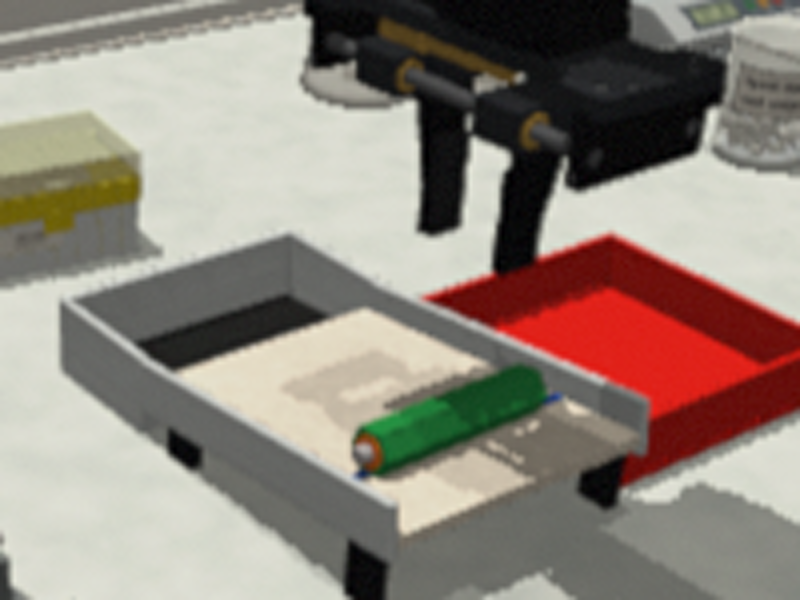

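The roller at (450,420) in the crop still lies on the blue line 2 s after release, so it doesn't roll: reject. I re-grasp it in the same pose.

Call:
move_arm --pt "0 0 3" --pt "0 0 6" --pt "0 0 8" --pt "0 0 9.2" --pt "0 0 9.9" --pt "0 0 9.9" --pt "0 0 9.9" --roll '[0,0,0,0,0,0,0]'

```text
time: 11.0
position: [0.4735, 0.0202, 0.0553]
tool_rot: [2.14, 2.298, 0.001]
ft_force: [0.6, 0.2, 0.1]
grip_width: 0.458
grip_force: 0.0
```

Call:
move_arm --pt "0 0 0" --pt "0 0 0" --pt "0 0 0" --pt "0 0 0" --pt "0 0 0" --pt "0 0 0" --roll '[0,0,0,0,0,0]' --gripper 1.5 --squeeze 20

```text
time: 11.6
position: [0.4736, 0.0202, 0.0552]
tool_rot: [2.14, 2.298, 0.001]
ft_force: [-0.3, 0.6, 5.5]
grip_width: 0.306
grip_force: 20.0
```

Call:
move_arm --pt "0 0 -1" --pt "0 0 -2.5" --pt "0 0 -5" --pt "0 0 -8" --pt "0 0 -8" --pt "0 0 -8" --roll '[0,0,0,0,0,0]'

```text
time: 12.2
position: [0.4725, 0.0201, 0.1346]
tool_rot: [2.141, 2.298, -0.001]
ft_force: [-0.8, 0.1, -2.0]
grip_width: 0.301
grip_force: 20.0
```

```bash
python3 go.py 0.535,-0.153,0.13,4 0.535,-0.153,0.015,4;  python3 - <<'E'
from h import *
S=cams.get_image("scene")
for b in blobs(mask(S,"green",(260,100,460,240))): print(b["area"],b["c"],b["e"])
E
```

```text
12.2 [0.4725 0.0201 0.1346] [ 2.141e+00  2.298e+00 -1.000e-03] 0.300736536972925 19.970591235905886 [-0.8  0.1 -2. ]
0.535,-0.153,0.13,4 ([-17.71, 5.01, 0.48], 0.001)
0.535,-0.153,0.015,4 ([-17.7, 5.01, 11.98], 0.001)
304 [358.625 171.75 ] [array([345.8628 , 177.92076], dtype=float32), array([371.27365, 165.63414], dtype=float32)]
117 [385.70087 163.8547 ] [array([382.2795 , 171.56758], dtype=float32), array([388.4134 , 157.73979], dtype=float32)]
```

Call:
move_arm --pt "-3 0.9 0" --pt "-7 2 0" --pt "-11 3.2 0" --pt "-14.5 4.2 0.2" --pt "-16.8 4.9 0.4" --pt "-17.3 5 0.5" --pt "-17.3 5 0.5" --pt "-17.3 5 0.5" --roll '[0,0,0,0,0,0,0,0]'

```text
time: 13.05
position: [0.5341, -0.1469, 0.1286]
tool_rot: [-2.137, -2.299, 0.0]
ft_force: [0.6, 0.7, -2.0]
grip_width: 0.297
grip_force: 20.0
```

Call:
move_arm --pt "0 0 3" --pt "0 0 6" --pt "0 0 8.5" --pt "0 0 10" --pt "0 0 10.8" --pt "0 0 11.2" --pt "0 0 11.2" --pt "0 0 11.2" --roll '[0,0,0,0,0,0,0,0]'

```text
time: 13.85
position: [0.5358, -0.149, 0.0186]
tool_rot: [2.14, 2.298, 0.001]
ft_force: [0.0, 0.8, -1.0]
grip_width: 0.301
grip_force: 20.0
```

Call:
move_arm --pt "0 0 0.2" --pt "0 0 0.2" --pt "0 0 0.2" --roll '[0,0,0]'

```text
time: 14.15
position: [0.5351, -0.1489, 0.0158]
tool_rot: [2.141, 2.298, 0.0]
ft_force: [-0.8, -0.2, -1.4]
grip_width: 0.301
grip_force: 20.0
```

Call:
move_arm --pt "0 0 0.1" --pt "0 0 0.1" --pt "0 0 0.1" --roll '[0,0,0]'

```text
time: 14.45
position: [0.5351, -0.1489, 0.0147]
tool_rot: [2.141, 2.299, 0.0]
ft_force: [0.5, 0.3, -0.9]
grip_width: 0.3
grip_force: 20.0
```

Call:
move_arm --pt "0 0 0" --pt "0 0 0" --pt "0 0 0" --pt "0 0 0" --pt "0 0 0" --pt "0 0 0" --roll '[0,0,0,0,0,0]' --gripper 5

```text
time: 15.05
position: [0.535, -0.1488, 0.0146]
tool_rot: [2.141, 2.299, -0.0]
ft_force: [0.3, -0.3, -0.4]
grip_width: 0.569
grip_force: 0.0
```

Call:
move_arm --pt "0 0 -1" --pt "0 0 -3" --pt "0 0 -7" --pt "0 0 -12" --pt "0 0 -16" --pt "0 0 -18" --pt "0 0 -18" --pt "0 0 -18" --pt "0 0 -18" --pt "0 0 -18" --roll '[0,0,0,0,0,0,0,0,0,0]'

```text
time: 16.05
position: [0.534, -0.1486, 0.1929]
tool_rot: [-2.139, -2.297, 0.002]
ft_force: [0.1, -1.0, 1.4]
grip_width: 0.577
grip_force: 0.0
```

Run:
```python
from h import *
S=cams.get_image("scene")
for b in blobs(mask(S,"green",(180,100,480,310))): print(b["area"],b["c"],b["e"],[onz("scene",e,.019).round(3) for e in b["e"]])
cv2.imwrite("pics/c7.png",cv2.resize(S[100:310,180:480],(800,560),interpolation=cv2.INTER_CUBIC)[:,:,::-1])
```

```text
587 [222.56389 246.41397] [array([197.09015, 259.20486], dtype=float32), array([247.4588 , 233.91371], dtype=float32)] [array([0.519, 0.358, 0.019]), array([0.545, 0.244, 0.019])]
262 [407.14505 186.0916 ] [array([390.58548, 190.98239], dtype=float32), array([420.6234 , 182.11082], dtype=float32)] [array([ 0.536, -0.116,  0.019]), array([ 0.533, -0.207,  0.019])]
```

View pics/c7.png

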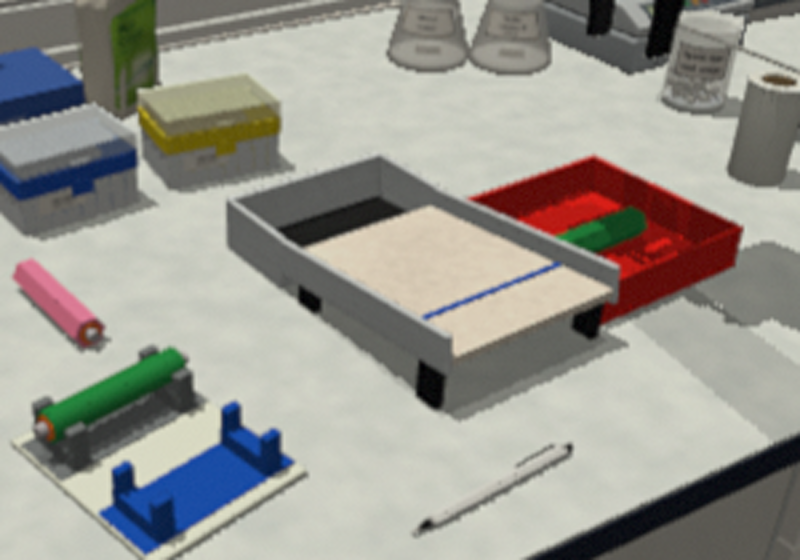

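The final crop shows the tested roller lying in the red tray at (605,230). The grey-berth roller is still in place at (110,395), the pink one is untouched, and the arm is clear.

```bash
python3 -c "
from bench import workorder; print(workorder.close_job())"
```

```text
the job is handed in; nothing more can be done
None
```

The blue-berth roller stayed on the blue line for 2 s after release, so I put it in the red reject tray; the grey-berth roller was left alone, and the job was handed in at about 16 s.

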